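# Run the sample carriage into the photometer

### The arm

A 7-joint arm with a two-finger parallel gripper is mounted at the origin on the work surface. World frame = base frame: x ahead of the robot, y to its left, z up, the work surface at z = 0. Lengths are in m, angles in rad, forces in N, time in s.
With the tool pointing down it reaches from about 0.425 to 0.925 m from the base axis. Payload 6.8 kg.
Tool frame: the origin (TCP) lies midway between the tips of the shut fingers; the grasp point (between the pads) lies env.grip_point_offset behind it (env.grip_point_offset is the distance from the TCP to the grasp point, in m); z points along the fingers, y is the direction in which the jaws open and shut (so a half turn about z gives the same grasp; the last joint's range is limited). The gripper opens to 85 mm and grips with 20 to 120 N. Pads are 22 mm wide; open, the fingers measure 114 mm over their backs; the gripper's body (76 mm by 85 mm) begins 54 mm behind the grasp point. The pads swing forward as they close: fully open they stand 13 mm farther back than shut.
Start: joints at [-1.452, 0.477, 0.022, 1.555, -0.011, 1.109, -0.083], TCP at [0.152, 0.658, 0.231] pointing down, gripper open.
Joint ranges: [-2.96, 2.96], [-0.34, 2.1], [-1.41, 1.46], [0.24, 2.44], [-1.37, 4.51], [0.17, 1.92], [-2.96, 2.96]. Speed limits (rad/s): [2.39, 2.39, 3.14, 3.14, 3.14, 3.14, 3.14].

### API

Orientations are given as a unit quaternion [x, y, z, w].
In Python, from station import env, cams, job gives the robot as it stands.
- The arm moves only by the shell command python3 -m crank 'ROWS' [OPENING]. ROWS is JSON, a list of rows, each a list of 2 entries, a list of its own where there are three numbers: the shift along the world's x, y, z in mm, then the turn about the world's z in degrees. In form: [[[dx, dy, dz], twist], ...]. A call has 1 to 8 rows; each row shifts and turns the pose as measured when the row begins; what a row does not reach is not made up. A row lasts 1/8 s, in which the tool goes at most 62.5 mm and 10.7 degrees, less where a joint would pass 70% of its speed; a pose out of reach is approached as far as the arm can. A call with a gripper value outside its range is refused whole. OPENING is the opening, from 0 (shut) to 1 (fully open), set as the call begins (- or left out, the last holds). The fingers move at their own pace and stop on an object; the grip force is fixed at half the most. Time passes only in rows, so rows that do not move let the fingers close. It gives the time, the measured TCP pose, the force and the opening at its end, in the units of the state.
- env.sense(): the state, without advancing time (a new reading comes with each control period).
- cams.capture(name): name is "side" or "top" or "wrist"; returns a dict with "frame" (384x512x3 uint8, red, green, blue), "range_z" (384x512 float32, m along the optical axis (not along the pixel's ray), 0 where there is no reading), "vertical_fov" (degrees; the focal length in pixels is half the picture's height over the tangent of half this angle, whatever the lens; pixels are square), "cx", "cy" (the principal point, pixels), "k1" (the pictures are not rectified: a ray, as slopes to the right and down, at radius r is drawn at 1 + k1 r^2 times it, then the intrinsics apply), "camera_from_world" (4x4, takes a point from world to camera coordinates); the wrist camera has in their place "T_tool_cam" (4x4, takes a point from camera to tool coordinates, whose origin is the TCP and whose axes are the flange's). Camera axes: x right, y up, looking along -z (the intrinsics and any distortion apply to the point x, -y, -z); pixel columns grow to the right and rows downward; lengths in m; the calibration is good to about 2 mm. A picture is of the moment at which its call begins: read the wrist's pose just before it.
- job.close_job(): hands the job in, once; it reports no verdict.
The state is a dict: "t": time; "q": joint angles; "qvel": joint speeds; "tau": joint torques, N m; "eef_pos": TCP position; "orientation": TCP orientation; "contact_force": force on the tool from outside, world axes, zero at the start; "torque": the same for the moment, N m; "width": finger opening in m.
Only numpy, scipy, OpenCV 4.12 (cv2) and the standard library are available. Lean on these libraries where they do the work, as an engineer would, in place of code of your own. Each camera call takes 0.05 s, during which the arm holds its last target. There are 200 camera calls.

### The job

Bring the sample into the bench photometer's measuring position: first push the cam lever clockwise round by its red knob until the brass cam's low point faces the aluminium follower arm (lever pointing away from the arm, beside the measuring head), and only then push the sample carriage by its blue push plate fully home into the measuring head. Use the fingertips only, gently: push the knob and the plate without gripping anything, do not touch or lift the sample cuvette standing in the carriage, and leave everything else standing where it is.

Things in the scene. Friction and masses are not known exactly. Their poses are not given: they have to be found in the camera images.
- photometer: Bench photometer fixed to the bench: black base plate 300 x 235 x 12 mm with steel rail, eccentric cam and cream measuring head. Origin at bench level under the middle of the rail; x is the direction in which the carriage slides into the head, y points to the side with the cam, z up. On this plate the other parts stand; 'photometer x, y' below means this frame.
- tunnel_mouth (a point): Middle of the lower edge of the measuring head's tunnel mouth, at photometer x = 50, y = 0 mm, 24 mm above the bench. The head reaches from here to x = 190 mm, y -55 to 55 mm, and is 127 mm high; the tunnel is 56 mm wide and open up to 96 mm above the bench. A black lamp house 66 mm thick sticks out of the head's -y side to y = -117 mm around x = 120 mm.
- cam (a joint): Cam angle (rad), growing clockwise seen from above. 0: lobe and lever point along photometer -x at the follower arm, carriage blocked. 1.57: lever points to photometer +y. 3.14: low point faces the arm, lever points along photometer +x, carriage free (also within 0.45 of it). End stops at -0.1 and 3.49. Stays where left; needs about 4 N at the knob. Starts at 0 to 0.9.
- cam_axis (a point): Point on the cam's upright axis at photometer x = 32, y = 95 mm, 38 mm above the bench: top of the brass disc, which has 64 mm diameter and sits 22 mm off the axis towards the lever.
- lever_knob (a point): Middle of the red knob on the end of the cam lever, 75 mm above the bench, 85 mm from the cam axis. The knob is an upright cylinder, 20 mm diameter, from 46 to 98 mm above the bench. The lever is a steel rod of 12 mm diameter, its centre 50 mm above the bench. The knob swings clear of head and carriage.
- carriage (a joint): Travel (m) of the sample carriage along photometer x. 0: fully back, as it starts; 0.046: fully home in the head, where it meets a spring buffer (about 4.5 N per mm). Pushing takes 3 to 4 N; it stays where it is left. With the cam's high point towards it, it is stopped after about 0.008.
- push_face (a point): Centre of the rear face (looking to photometer -x) of the carriage's blue upright push plate, 68 mm above the bench, at photometer x = -85, y = 0 mm when fully back. The plate is 56 mm wide, 8 mm thick, from 40 to 90 mm above the bench, free space behind it. The aluminium carriage and its follower arm (a 14 mm bar reaching to the cam side) have their tops 40 mm above the bench.
- cuvette_seat (a point): Floor of the cuvette holder on the carriage, 42 mm above the bench, on the carriage's centre line, 112 mm ahead of the push face.
- sample_cuvette_mid (a point): Middle of the orange sample cuvette, 12.5 mm square and 45 mm tall with a white cap, loose in the holder on the carriage (holder walls 24 mm high, 1.2 mm play). Not to be touched; it rides along with the carriage and its top is 87 mm above the bench.
- ref_cuvette_mid (a point): Middle of the pale reference cuvette, same size, loose in a stand on the base plate at the photometer's x = -45, y = -62 mm; its top is 57 mm above the bench. To be left alone.
- vial_rack: Blue vial rack 85 x 125 x 32 mm, fixed to the bench, origin at the middle of its underside.
- vial_a: Amber vial with black cap, 14 mm diameter, 46 mm tall, loose in the rack; origin at its underside.
- vial_b: Amber vial with white cap, 14 mm diameter, 46 mm tall, loose in the rack; origin at its underside.
- beaker: Glass beaker, 68 mm diameter, 85 mm tall, loose; origin at its underside.
- reagent_bottle: White bottle with blue cap, 56 mm diameter, 115 mm tall, loose; origin at its underside.
- mouse: Black computer mouse, 100 x 58 x 33 mm, loose; origin at its underside.
- tip_box: Red pipette tip box with pale lid, 87 x 122 x 63 mm, loose; origin at its underside.
- drop_bottle: Small amber dropper bottle, 34 mm diameter, 65 mm tall, loose; origin at its underside.

How it is judged:
On the way, in this order (a step that is already met when the one before it is completed fails the run):
1. the cam stands at its low point while the carriage is still back (value of joint cam above 2.64 rad and value of joint carriage below 0.012 m), for 0.2 s.
2. the carriage is pushed fully home (value of joint carriage above 0.0435 m), for 0.2 s.
At the end, for the whole second after the job is handed in: The cam stands at rest within 0.5 rad of its low point, the carriage is home within 2.5 mm and at rest, and the sample cuvette still stands upright in its holder (value of joint cam above 2.64 rad and value of joint carriage above 0.0435 m and distance between sample_cuvette_mid and cuvette_seat below 0.028 m and angle between sample_cuvette_mid's own z axis and vertical below 0.15 rad and velocity of joint carriage between -0.005 and 0.005 m/s and velocity of joint cam below 0.05 rad/s); the robot touches nothing.
It fails at once if the carriage is pushed forward (more than 12 mm, or with over 8 N) while the cam is not at its low point (value of joint cam below 2.6 rad and (value of joint carriage above 0.012 m or contact force between the fingers and carriage above 8 N)).
It fails at once if the lever or the carriage is gripped, or shoved with more than 35 N (contact force between the fingers and cam above 35 N or contact force between the fingers and carriage above 35 N).
It fails at once if the sample cuvette is touched by the robot or lifted from its seat (contact force between any of the arm, the fingers and sample_cuvette above 0.3 N or z of sample_cuvette_mid in the frame of photometer above 0.072 m).
It fails at once if a bystander is moved by more than 15 mm or lifted (distance of any of ref_cuvette_mid, vial_a, vial_b, beaker, reagent_bottle, mouse, tip_box, drop_bottle from where it was at the start of the episode above 0.015 m).
It also fails if it takes over 56 s, if anything falls off the work surface, if the arm or the gripper's body presses on something with over 40 N, if the wrist force passes 120 N, or if a joint passes its speed limit or range.

## Working session

There is one attempt and no reset: what is moved stays moved. The work goes in short steps, Python scripts to look and compute and a shell command to move; the robot and the scene stay as the last step left them, time stands still between calls to the robot, and variables do not carry over. Pictures are saved under pics/ and viewed, about 8 in all and at most 12, crops included, and the job is handed in when it is done.

```bash
ls; mkdir -p pics
cat > h.py <<'E'
import numpy as np, cv2
from station import env, cams, job
from scipy.spatial.transform import Rotation as R
def cap(n):
    s=env.sense(); c=cams.capture(n)
    h,w=c["frame"].shape[:2]; c["f"]=h/2/np.tan(np.radians(c["vertical_fov"])/2)
    if n=="wrist":
        T=np.eye(4);T[:3,:3]=R.from_quat(s["orientation"]).as_matrix();T[:3,3]=s["eef_pos"]
        c["wfc"]=T@c["T_tool_cam"]
    else: c["wfc"]=np.linalg.inv(c["camera_from_world"])
    return c
def slopes(c,uv):
    d=(np.asarray(uv,float).reshape(-1,2)-[c["cx"],c["cy"]])/c["f"]; s=d.copy()
    for _ in range(20): s=d/(1+c["k1"]*(s**2).sum(1,keepdims=True))
    return s
def onplane(c,uv,z):
    s=slopes(c,uv); d=np.c_[s[:,0],-s[:,1],-np.ones(len(s))]@c["wfc"][:3,:3].T
    o=c["wfc"][:3,3]; return o+d*((z-o[2])/d[:,2])[:,None]
def cloud(c):
    h,w=c["range_z"].shape; v,u=np.mgrid[:h,:w]; s=slopes(c,np.c_[u.ravel(),v.ravel()]); z=c["range_z"].ravel()
    p=np.c_[s[:,0]*z,-s[:,1]*z,-z]@c["wfc"][:3,:3].T+c["wfc"][:3,3]
    p[z==0]=np.nan; return p.reshape(h,w,3)
def save(c,n): cv2.imwrite(f"pics/{n}.png",c["frame"][:,:,::-1])
E
python3 - <<'E'
from h import *
ims=[]
for n in("top","side"):
    c=cap(n); ims.append(c["frame"]); print(n,c["wfc"].round(3).tolist(),c["f"],c["k1"])
    np.savez(f"{n}.npz",**c)
    hsv=cv2.cvtColor(c["frame"],cv2.COLOR_RGB2HSV); P=cloud(c)
    for nm,lo,hi in(("red",(0,140,70),(6,255,255)),("red2",(174,140,70),(180,255,255)),("blue",(100,130,60),(125,255,255)),("orange",(8,150,120),(20,255,255))):
        k,_,st,ce=cv2.connectedComponentsWithStats(cv2.inRange(hsv,lo,hi))
        L=_
        for i in range(1,k):
            if st[i,4]>25: print(nm,st[i].tolist(),ce[i].round(1),np.nanmedian(P[L==i],0).round(3),np.nanmax(P[L==i][:,2]).round(3))
cv2.imwrite("pics/a.png",cv2.resize(np.vstack(ims),(800,1200))[:, :, ::-1][:600]); cv2.imwrite("pics/b.png",cv2.resize(ims[1],(800,600))[:,:,::-1])
E
```

```text
pics
top [[-0.05, 0.972, -0.231, 0.213], [-0.999, -0.049, 0.009, 0.005], [-0.003, 0.231, 0.973, 1.364], [0.0, 0.0, 0.0, 1.0]] 400.2725126891723 -0.04763022208736886
red [105, 84, 66, 51, 2180] [137.4 109. ] [0.869 0.402 0.045] 0.055
blue [114, 87, 61, 54, 275] [148.8 126.4] [0.796 0.357 0.021] 0.033
blue [364, 150, 8, 7, 45] [367.9 152.9] [ 0.637 -0.384  0.114] 0.121
blue [351, 181, 41, 32, 829] [370.5 196.4] [ 0.51  -0.405  0.02 ] 0.047
blue [241, 213, 17, 10, 79] [248.6 218.3] [0.442 0.022 0.085] 0.095
side [[0.93, 0.2, -0.308, 0.176], [-0.367, 0.546, -0.753, -0.855], [0.017, 0.813, 0.582, 0.739], [0.0, 0.0, 0.0, 1.0]] 384.22037313269254 0.03482411782989124
red [269, 121, 60, 28, 865] [298.4 134.1] [0.873 0.39  0.044] 0.051
red [198, 149, 31, 18, 212] [213.5 159.2] [0.5   0.337 0.022] 0.041
red [234, 165, 4, 14, 40] [235.9 170.9] [0.524 0.155 0.079] 0.098
red [381, 249, 8, 7, 42] [384.7 251.7] [ 0.771 -0.303  0.048] 0.054
blue [266, 134, 32, 24, 125] [281.7 145.6] [0.792 0.371 0.014] 0.024
blue [224, 191, 12, 24, 148] [228.1 203. ] [0.446 0.012 0.059] 0.091
blue [361, 266, 11, 11, 99] [365.5 271. ] [ 0.637 -0.391  0.112] 0.116
blue [284, 291, 65, 64, 2098] [315.5 322.6] [ 0.509 -0.414  0.021] 0.051
```

View pics/a.png

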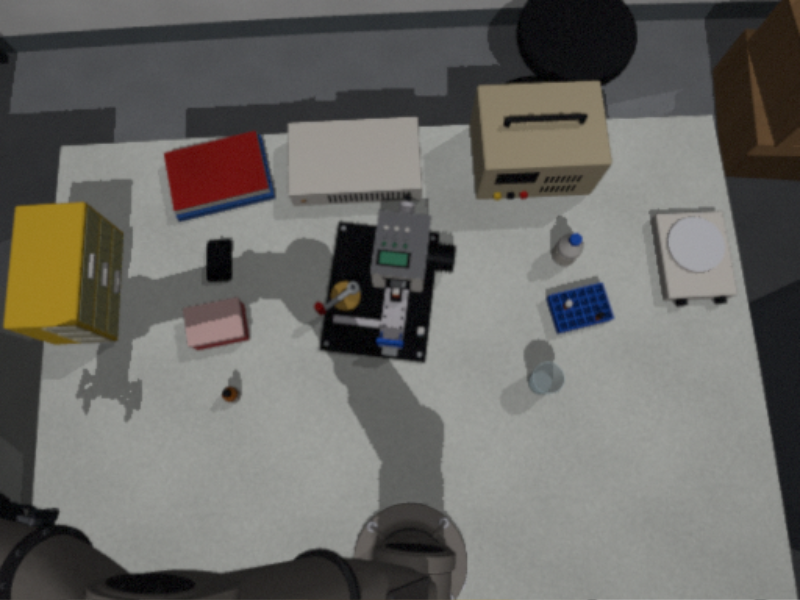

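View pics/b.png

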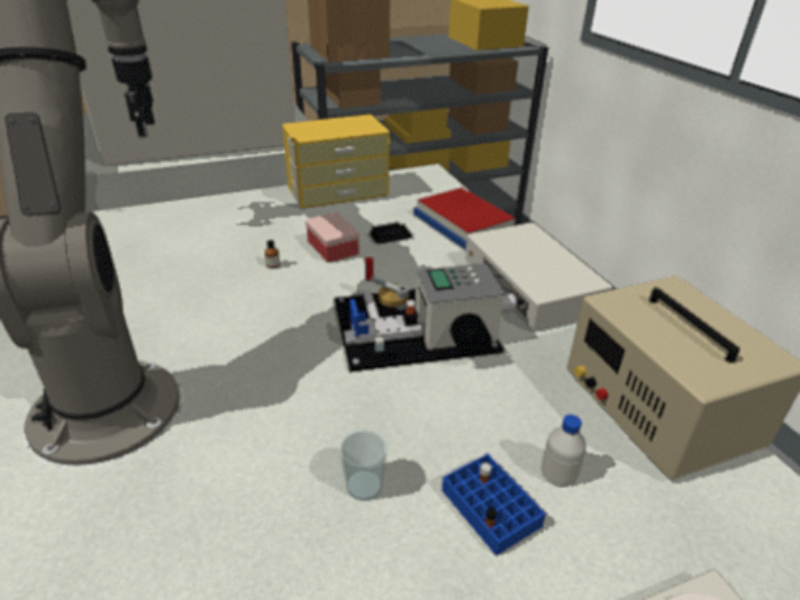

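Run:
```python
from h import *
s=env.sense(); print(s["eef_pos"],R.from_quat(s["orientation"]).as_matrix().round(2).tolist(),env.grip_point_offset,s["width"],s["t"])
c=dict(np.load("top.npz")); 
k=1.5625
uv=np.array([(340,222),(321,349),(425,361)])/k
P=onplane(c,uv,.012); print(P.round(3)); e=P[0]-P[1]; g=P[1]-P[2]
print("yaw x",np.degrees(np.arctan2(e[1],e[0])),np.linalg.norm(e),"y edge",np.degrees(np.arctan2(g[1],g[0]))-90,np.linalg.norm(g))
print("knob top",onplane(c,np.array([(320,308)])/k,.095).round(3))
print("plate top",onplane(c,[(248.6,218.3)],.088).round(3))
c=cap("wrist"); print("Ttc",c["T_tool_cam"].round(3).tolist(),c["f"])
```

```text
[0.15166726 0.65719064 0.23041619] [[-0.97, 0.22, -0.0], [0.22, 0.97, -0.0], [-0.0, -0.0, -1.0]] 0.0187 0.08496154492502464 0.1
[[ 0.739  0.12   0.012]
 [ 0.446  0.169  0.012]
 [ 0.409 -0.056  0.012]]
yaw x -9.613285955783226 0.297217154526925 y edge -9.488300129020317 0.22884254762556316
knob top [[0.519 0.159 0.095]]
plate top [[0.443 0.02  0.088]]
Ttc [[-0.001, 0.945, 0.326, 0.084], [1.0, 0.0, 0.002, 0.0], [0.002, 0.326, -0.945, -0.142], [0.0, 0.0, 0.0, 1.0]] 343.2304324906821
```

```bash
python3 -m crank '[[[38,-45,3],0],[[38,-45,3],0],[[38,-45,3],0],[[38,-45,3],0],[[38,-45,3],0],[[30,-54,3],0],[[30,-54,3],0],[[25,-55,3],0]]' 0; python3 -m crank '[[[16,-50,0],0],[[8,-50,0],0],[[0,-40,0],0],[[0,0,0],0]]'
python3 - <<'E'
from h import *
c=cap("wrist"); save(c,"w1"); np.savez("w1.npz",**c); print(env.sense()["eef_pos"])
cv2.imwrite("pics/w1.png",cv2.resize(c["frame"],(768,576))[:,:,::-1])
E
```

```text
t: 1.15
eef_pos: [0.4271, 0.2622, 0.2526]
orientation: [0.108, 0.994, -0.001, -0.001]
contact_force: [0.8, -0.0, 0.3]
width: 0.0002
t: 1.65
eef_pos: [0.4529, 0.1117, 0.2528]
orientation: [0.114, 0.994, -0.001, -0.0]
contact_force: [-0.0, -0.1, 0.4]
width: 0.0001
[0.45291664 0.11354706 0.25285018]
```

View pics/w1.png

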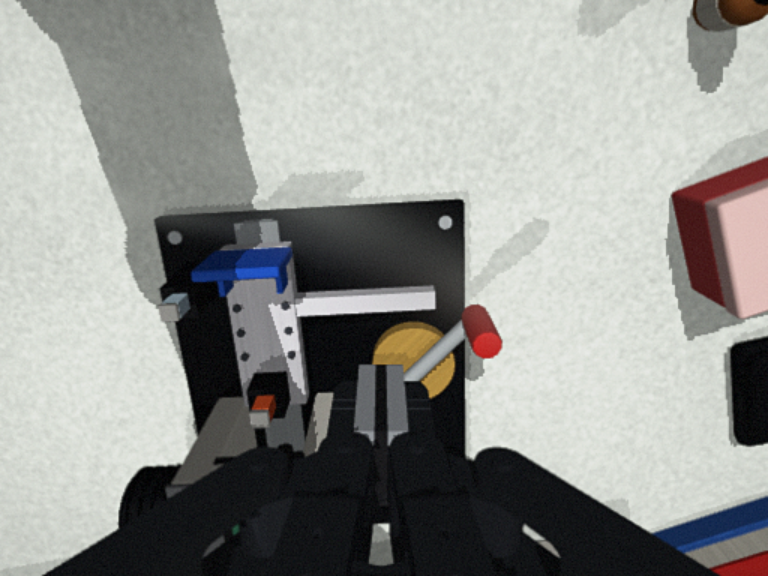

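The wrist view shows the knob's top at (487,344), the blue plate at (193–292, 248–280), the base-plate rear corners at (156,217) and (463,200), the fingers at (380,400), with the orange cuvette at (263,405).

Run:
```python
from h import *
c=dict(np.load("w1.npz"))
A=onplane(c,np.array([(156,217),(463,200)])/1.5,.012); print(A.round(4)); d=A[1]-A[0]
yaw=np.arctan2(d[1],d[0])-np.pi/2; print("yaw",np.degrees(yaw),np.linalg.norm(d))
k=onplane(c,np.array([(487,345)])/1.5,.098)[0]; print("knob",k.round(4))
P=cloud(c); hsv=cv2.cvtColor(c["frame"],cv2.COLOR_RGB2HSV)
m=cv2.inRange(hsv,(100,130,60),(125,255,255))>0; m[:,230:]=0; m[250:]=0
X=np.array([np.cos(yaw),np.sin(yaw)]);Y=np.array([-X[1],X[0]])
b=P[m]; b=b[(b[:,2]>.045)&(b[:,2]<.095)]
print("plate x",np.percentile(b[:,:2]@X,[2,20,50,80,98]).round(4),"y",np.percentile(b[:,:2]@Y,[1,50,99]).round(4),"z",np.percentile(b[:,2],[2,50,98]).round(3))
r=cv2.inRange(hsv,(0,140,70),(6,255,255))>0; L=cv2.connectedComponents(r.astype(np.uint8))[1]; rr=P[L==L[230,325]]; rr=rr[rr[:,2]>.09]; print("knob cloud",np.median(rr,0),len(rr))
for y in (yaw,np.radians(-9.5)):
    X=np.array([np.cos(y),np.sin(y)]);Y=np.array([-X[1],X[0]])
    t=b[b[:,2]>.086]; pc=np.array([(t[:,:2]@X).mean(),(np.percentile(b[:,:2]@Y,1)+np.percentile(b[:,:2]@Y,99))/2]); o=X*(pc[0]+.081)+Y*pc[1]
    cam=o+.032*X+.095*Y; v=k[:2]-cam; print("origin",o.round(4),"cam",cam.round(4),"a",np.arctan2(v@Y,-(v@X)),np.linalg.norm(v),len(t))
```

```text
[[ 0.4093 -0.0525  0.012 ]
 [ 0.4486  0.1745  0.012 ]]
yaw -9.828734298709152 0.23045578209172682
knob [0.5254 0.1634 0.098 ]
plate x [0.4325 0.4328 0.4334 0.4386 0.4584] y [0.0689 0.098  0.1226] z [0.047 0.078 0.09 ]
knob cloud [0.5238612  0.16282956 0.09671152] 324
origin [0.5258 0.0061] cam [0.5736 0.0942] a 0.7914205968421604 0.08433043745446102 486
origin [0.5259 0.0065] cam [0.5732 0.095 ] a 0.7963282307954339 0.08347899597137515 486
```

```bash
cat > w.py <<'E'
import sys
from h import *
yaw=np.radians(-9.7); X=np.array([np.cos(yaw),np.sin(yaw)]);Y=np.array([-X[1],X[0]]); O=np.array([.5258,.0063]); C=O+.032*X+.095*Y
def show():
    s=env.sense(); p=s["eef_pos"]; M=R.from_quat(s["orientation"]).as_matrix(); ty=np.degrees(np.arctan2(M[1,0],M[0,0]))%360
    print("now",(p*1e3).round(1),"yaw",ty.round(1),"F",np.round(s["contact_force"],1),"q",np.round(s["q"],2),"t",s["t"]); return p,ty
def wp(adeg,back):
    a=np.radians(adeg); u=-np.cos(a)*X+np.sin(a)*Y; t=np.sin(a)*X+np.cos(a)*Y
    return C+.085*u-back*t, 260.3-adeg
if __name__=="__main__":
    p,ty=show(); p=p[:2]; back=float(sys.argv[1])/1e3
    for a in map(float,sys.argv[2:]):
        q,y=wp(a,back); print(a,"xy",(q*1e3).round(1),"d",((q-p)*1e3).round(1),"dyaw",round(y-ty,1)); p,ty=q,y
E
python3 w.py 40 45.5
```

```text
now [452.9 113.5 252.9] yaw 167.1 F [-0.6  0.3 -0.4] q [-0.67  0.1   0.32  2.02 -0.04  1.02  1.01] t 1.7
45.5 xy [492.  141.5] d [39.1 28. ] dyaw 47.7
```

```bash
python3 -m crank '[[[8,6,-20],9.5],[[8,6,-20],9.5],[[8,6,-20],9.5],[[8,6,-20],9.5],[[7,4,-20],9.5],[[0,0,0],0]]'; python3 w.py 40 45.5
python3 - <<'E'
from h import *
c=cap("wrist"); cv2.imwrite("pics/w2.png",cv2.resize(c["frame"],(768,576))[:,:,::-1])
E
```

```text
t: 2.45
eef_pos: [0.492, 0.1527, 0.1495]
orientation: [-0.316, 0.949, 0.002, -0.0]
contact_force: [-0.4, 0.5, 0.5]
width: 0.0001
now [492.  152.7 149.5] yaw 216.8 F [-0.4  0.5  0.5] q [-0.57  0.32  0.18  2.02 -0.08  0.81  1.87] t 2.45
45.5 xy [492.  141.5] d [  0.  -11.2] dyaw -2.0
```

View pics/w2.png

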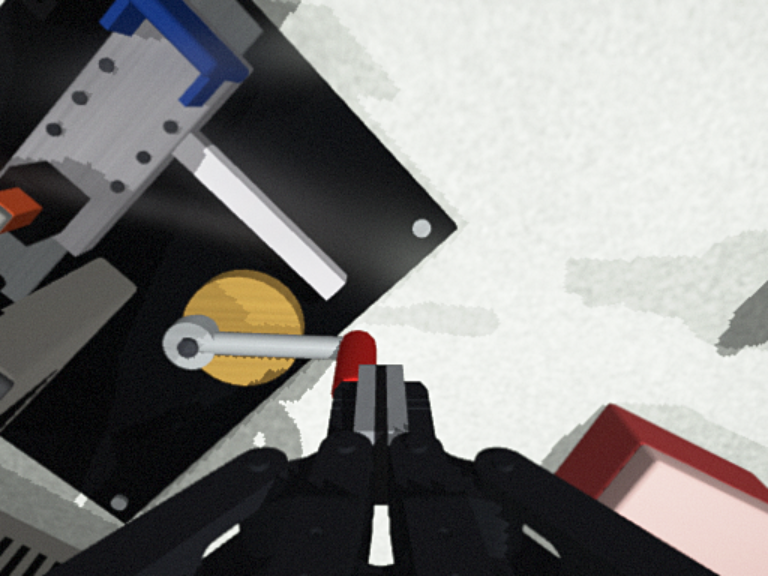

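The picture shows the knob at (355,360) slightly left of and ahead of the fingers; a shift of −11 mm in y centres it with a gap behind it.

```bash
python3 -m crank '[[[0,-11,-10],-2],[[0,0,-34],0],[[0,0,-34],0],[[0,0,0],0]]'; python3 w.py 40 45.5; python3 w.py 21 45.5 51.5 57.5 63.5 69.5 75.5 81.5
```

```text
t: 3.0
eef_pos: [0.4933, 0.1403, 0.073]
orientation: [-0.291, 0.957, 0.002, 0.003]
contact_force: [-0.0, -0.8, -0.3]
width: -0.0
now [493.3 140.3  73. ] yaw 213.8 F [-0.  -0.8 -0.3] q [-0.54  0.43  0.17  2.08 -0.13  0.63  1.89] t 3.0
45.5 xy [492.  141.5] d [-1.3  1.2] dyaw 1.0
now [493.3 140.3  73. ] yaw 213.8 F [-0.  -0.8 -0.3] q [-0.54  0.43  0.17  2.08 -0.13  0.63  1.89] t 3.0
45.5 xy [507.6 152.4] d [14.3 12.1] dyaw 1.0
51.5 xy [514.  158.9] d [6.4 6.6] dyaw -6.0
57.5 xy [521.1 164.8] d [7.1 5.9] dyaw -6.0
63.5 xy [528.7 169.9] d [7.6 5.1] dyaw -6.0
69.5 xy [536.8 174.1] d [8.1 4.3] dyaw -6.0
75.5 xy [545.3 177.5] d [8.5 3.4] dyaw -6.0
81.5 xy [554.1 180. ] d [8.8 2.5] dyaw -6.0
```

```bash
python3 -m crank '[[[7,6,0],0],[[7,6,0],1],[[6,7,0],-6],[[7,6,0],-6],[[8,5,0],-6],[[8,4,0],-6]]'; python3 w.py 21 69.5 75.5 81.5 87.5 93.5 99.5 105.5
```

```text
t: 3.75
eef_pos: [0.5355, 0.1738, 0.0767]
orientation: [-0.087, 0.996, 0.001, -0.0]
contact_force: [-4.6, -1.7, -2.4]
width: 0.0004
now [535.5 173.8  76.7] yaw 190.0 F [-4.6 -1.7 -2.4] q [-0.64  0.5   0.28  1.97 -0.21  0.7   1.51] t 3.75
69.5 xy [536.8 174.1] d [1.3 0.3] dyaw 0.8
75.5 xy [545.3 177.5] d [8.5 3.4] dyaw -6.0
81.5 xy [554.1 180. ] d [8.8 2.5] dyaw -6.0
87.5 xy [563.2 181.5] d [9.  1.5] dyaw -6.0
93.5 xy [572.3 182.1] d [9.1 0.6] dyaw -6.0
99.5 xy [581.5 181.7] d [ 9.2 -0.4] dyaw -6.0
105.5 xy [590.5 180.4] d [ 9.1 -1.3] dyaw -6.0
```

```bash
python3 -m crank '[[[10,4,-2],-6],[[9,3,-1],-6],[[9,1,-1],-6],[[9,1,-1],-6],[[9,0,0],-6],[[9,-1,0],-6]]'; python3 w.py 21 105.5 111.5 117.5 123.5 129.5 135.5 141.5
```

```text
t: 4.5
eef_pos: [0.5877, 0.1854, 0.0755]
orientation: [0.232, 0.973, 0.001, -0.006]
contact_force: [-4.0, -0.8, -1.4]
width: 0.0004
now [587.7 185.4  75.5] yaw 153.1 F [-4.  -0.8 -1.4] q [-0.73  0.61  0.44  1.84 -0.37  0.79  1.02] t 4.5
105.5 xy [590.5 180.4] d [ 2.8 -5. ] dyaw 1.7
111.5 xy [599.4 178.1] d [ 8.9 -2.3] dyaw -6.0
117.5 xy [608. 175.] d [ 8.6 -3.2] dyaw -6.0
123.5 xy [616.2 170.9] d [ 8.2 -4.1] dyaw -6.0
129.5 xy [624. 166.] d [ 7.7 -4.9] dyaw -6.0
135.5 xy [631.2 160.3] d [ 7.2 -5.7] dyaw -6.0
141.5 xy [637.7 153.9] d [ 6.6 -6.4] dyaw -6.0
```

```bash
python3 -m crank '[[[10,-5,-2],-5],[[9,-5,-1],-6],[[9,-5,0],-6],[[8,-6,0],-6],[[7,-6,0],-6]]'; python3 w.py 21 129.5 135.5 141.5 147.5 153.5 159.5 165.5
python3 - <<'E'
from h import *
c=cap("wrist"); cv2.imwrite("pics/w3.png",cv2.resize(c["frame"],(768,576))[:,:,::-1])
E
```

```text
t: 5.12
eef_pos: [0.6288, 0.1697, 0.0755]
orientation: [0.471, 0.882, 0.007, -0.011]
contact_force: [-2.8, 3.0, -2.4]
width: -0.0
now [628.8 169.7  75.5] yaw 123.8 F [-2.8  3.  -2.4] q [-0.74  0.68  0.56  1.76 -0.5   0.85  0.65] t 5.125
129.5 xy [624. 166.] d [-4.8 -3.7] dyaw 7.0
135.5 xy [631.2 160.3] d [ 7.2 -5.7] dyaw -6.0
141.5 xy [637.7 153.9] d [ 6.6 -6.4] dyaw -6.0
147.5 xy [643.6 146.8] d [ 5.9 -7.1] dyaw -6.0
153.5 xy [648.7 139.2] d [ 5.1 -7.6] dyaw -6.0
159.5 xy [652.9 131.1] d [ 4.3 -8.1] dyaw -6.0
165.5 xy [656.3 122.6] d [ 3.4 -8.5] dyaw -6.0
```

View pics/w3.png

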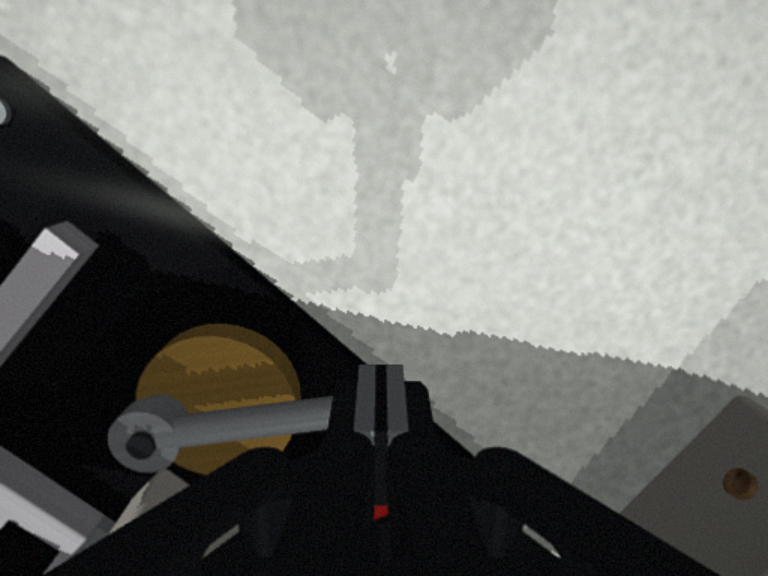

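The knob's red shows at (380,512) behind the closed fingers, with the lever trailing correctly; keep going.

```bash
python3 -m crank '[[[5,-9,-2],-3],[[5,-9,-1],-4],[[4,-8,0],-5],[[4,-8,0],-6],[[3,-8,0],-6]]'; python3 w.py 21 153.5 159.5 165.5 171.5 177.5 183.5
```

```text
t: 5.8
eef_pos: [0.6544, 0.1396, 0.0763]
orientation: [0.643, 0.765, 0.017, -0.009]
contact_force: [0.1, 4.4, -2.7]
width: 0.0
now [654.4 139.6  76.3] yaw 99.9 F [ 0.1  4.4 -2.7] q [-0.73  0.72  0.66  1.73 -0.6   0.88  0.37] t 5.8
153.5 xy [648.7 139.2] d [-5.8 -0.4] dyaw 6.9
159.5 xy [652.9 131.1] d [ 4.3 -8.1] dyaw -6.0
165.5 xy [656.3 122.6] d [ 3.4 -8.5] dyaw -6.0
171.5 xy [658.8 113.8] d [ 2.5 -8.8] dyaw -6.0
177.5 xy [660.3 104.7] d [ 1.5 -9. ] dyaw -6.0
183.5 xy [660.9  95.6] d [ 0.6 -9.1] dyaw -6.0
```

```bash
python3 -m crank '[[[1,-9,-2],-2],[[1,-9,-1],-4],[[1,-9,0],-5],[[1,-9,0],-5],[[0,0,0],0]]'; python3 w.py 21 171.5 177.5
```

```text
t: 6.42
eef_pos: [0.6636, 0.1077, 0.0766]
orientation: [0.742, 0.67, 0.024, -0.005]
contact_force: [0.5, -0.1, 0.4]
width: -0.0
now [663.6 107.7  76.6] yaw 84.2 F [ 0.5 -0.1  0.4] q [-0.72  0.74  0.72  1.74 -0.67  0.88  0.2 ] t 6.425
171.5 xy [658.8 113.8] d [-4.8  6. ] dyaw 4.6
177.5 xy [660.3 104.7] d [ 1.5 -9. ] dyaw -6.0
```

```bash
python3 -m crank '[[[0,12,0],0],[[0,14,0],0],[[0,0,50],5],[[0,0,60],10],[[-20,0,55],10],[[-50,-5,20],10],[[-58,-10,0],10],[[-50,-20,0],10]]'; python3 -m crank '[[[-20,-20,0],10],[[-10,-20,0],10],[[0,-5,0],10],[[0,0,0],6],[[0,0,0],0]]'; python3 w.py 21
python3 - <<'E'
from h import *
c=cap("wrist"); np.savez("w4.npz",**c); cv2.imwrite("pics/w4.png",cv2.resize(c["frame"],(768,576))[:,:,::-1])
E
```

```text
t: 7.42
eef_pos: [0.4833, 0.1068, 0.2671]
orientation: [0.325, 0.945, 0.018, -0.01]
contact_force: [-0.7, -0.4, 0.3]
width: 0.0001
t: 8.05
eef_pos: [0.4487, 0.0624, 0.269]
orientation: [0.002, 1.0, 0.016, -0.014]
contact_force: [-1.0, 0.2, 0.1]
width: -0.0001
now [448.7  62.4 269. ] yaw 179.8 F [-1.   0.2  0.1] q [-0.87  0.07  0.67  2.03 -0.09  1.08  1.41] t 8.05
```

View pics/w4.png

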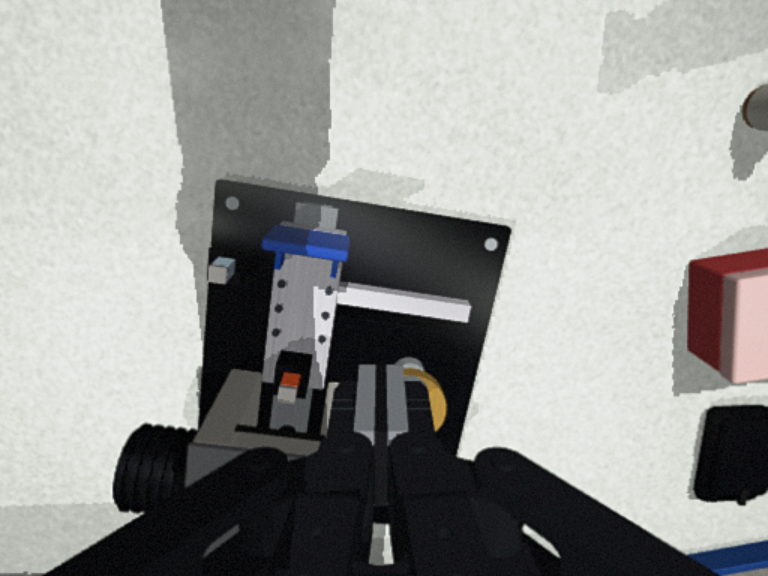

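The cam disc now lies ahead of its axis (disc at (430,400), hub at (408,368)), with the carriage still back. I'll check the cam angle and the plate numerically.

```bash
cat > chk.py <<'E'
from w import *
for n in("top","side"):
    c=cap(n); P=cloud(c); hsv=cv2.cvtColor(c["frame"],cv2.COLOR_RGB2HSV)
    r=(cv2.inRange(hsv,(0,120,50),(8,255,255))|cv2.inRange(hsv,(172,120,50),(180,255,255)))>0
    p=P[r]; p=p[(p[:,2]>.06)&(p[:,2]<.11)&(np.linalg.norm(p[:,:2]-C,axis=1)<.12)]
    b=P[cv2.inRange(hsv,(100,110,50),(125,255,255))>0]; b=b[(b[:,2]>.06)&(np.linalg.norm(b[:,:2]-O,axis=1)<.12)]
    if len(p): v=np.median(p[:,:2],0)-C; print(n,"knob",len(p),"cam deg",np.degrees(np.arctan2(v@Y,-(v@X))),np.linalg.norm(v))
    if len(b): print(n,"plate",len(b),"px",np.percentile((b[:,:2]-O)@X,[5,50,95]).round(4),"py",np.percentile((b[:,:2]-O)@Y,[2,98]).round(4))
E
python3 chk.py
python3 - <<'E'
from w import *
c=dict(np.load("w4.npz")); P=cloud(c); hsv=cv2.cvtColor(c["frame"],cv2.COLOR_RGB2HSV)
b=P[cv2.inRange(hsv,(100,130,60),(125,255,255))>0]; b=b[(b[:,2]>.05)&(np.linalg.norm(b[:,:2]-O,axis=1)<.12)]
print("w px",np.percentile((b[:,:2]-O)@X,[2,20,50,80,98]).round(4),"py",np.percentile((b[:,:2]-O)@Y,[2,98]).round(4))
p,ty=show()
for x in(-.104,-.085): q=O+x*X; print(((q-p[:2])*1e3).round(1),170.3-ty)
E
```

```text
side knob 21 cam deg -87.6472668379219 0.10087789847702273
side plate 69 px [-0.0849 -0.0824 -0.0748] py [-0.0307  0.0229]
w px [-0.0844 -0.0842 -0.0826 -0.0783 -0.059 ] py [-0.0269  0.025 ]
now [448.7  62.3 268.8] yaw 179.7 F [ 0.1  0.5 -0.9] q [-0.87  0.07  0.67  2.03 -0.09  1.08  1.41] t 8.2
[-25.4 -38.5] -9.405452260001084
[ -6.7 -41.7] -9.405452260001084
```

```bash
python3 -m crank '[[[-13,-20,-25],-5],[[-13,-19,-25],-5],[[0,0,-45],0],[[0,0,-30],0],[[0,0,0],0]]'; python3 w.py 21; python3 chk.py
python3 - <<'E'
from w import *
p=env.sense()["eef_pos"]; print("phot",((p[:2]-O)@X).round(4),((p[:2]-O)@Y).round(4))
c=cap("wrist"); t=cap("top"); cv2.imwrite("pics/w5.png",np.hstack([c["frame"],cv2.resize(t["frame"][110:240,190:300],None,fx=2.5,fy=2.5)[:384]if 0 else cv2.copyMakeBorder(cv2.resize(t["frame"][120:240,190:290],(280,336)),0,48,0,0,cv2.BORDER_CONSTANT)])[:,:,::-1])
E
```

```text
t: 8.82
eef_pos: [0.4232, 0.0236, 0.1418]
orientation: [0.095, 0.995, 0.017, -0.011]
contact_force: [-1.4, -0.0, -0.1]
width: -0.0005
now [423.2  23.6 141.8] yaw 169.1 F [-1.4 -0.  -0.1] q [-0.77  0.23  0.69  2.24 -0.27  0.76  1.49] t 8.825
top knob 41 cam deg 176.33057435197622 0.07890031137579166
side knob 27 cam deg -88.05704326898324 0.10062358623837456
side plate 66 px [-0.0849 -0.0823 -0.0764] py [-0.0323  0.0201]
phot -0.1023 0.0004
```

View pics/w5.png

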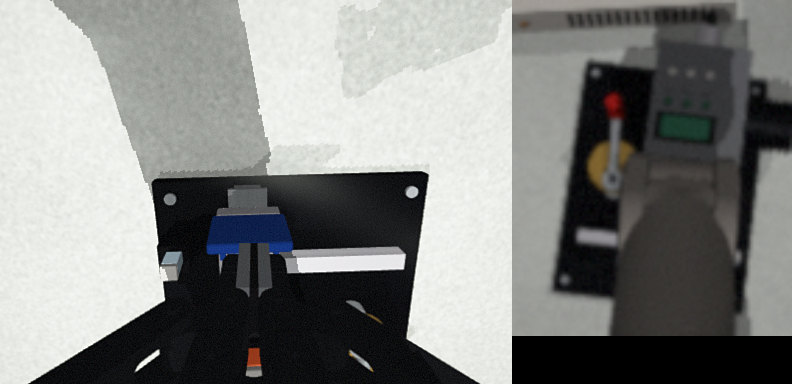

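Cam reads 176° in the top view (knob at upper left beside the head), and the fingers are central and about 17 mm behind the push face. Next I descend.

```bash
python3 -m crank '[[[-2,0,-20],0],[[0,0,-18],0],[[0,0,-18],0],[[0,0,-14],0],[[0,0,0],0]]'
python3 - <<'E'
from w import *
p,_=show(); print("phot",((p[:2]-O)@X).round(4),((p[:2]-O)@Y).round(4))
E
```

```text
t: 9.65
eef_pos: [0.4295, 0.0269, 0.0782]
orientation: [0.093, 0.995, 0.023, -0.002]
contact_force: [0.6, -0.1, 0.5]
width: 0.0003
now [429.5  26.9  78.2] yaw 169.3 F [ 0.6 -0.1  0.5] q [-0.66  0.37  0.58  2.28 -0.45  0.59  1.65] t 9.65
phot -0.0984 0.0041
```

```bash
python3 -m crank '[[[3,-1,-4],0],[[3,-2,-4],0],[[4,-2,-2],0],[[6,-2,0],0],[[6,-1,0],0]]'
python3 - <<'E'
from w import *
p,_=show(); print("phot",((p[:2]-O)@X).round(4),((p[:2]-O)@Y).round(4))
E
```

```text
t: 10.28
eef_pos: [0.4514, 0.0199, 0.0686]
orientation: [0.092, 0.995, 0.024, -0.004]
contact_force: [-2.3, 1.2, 1.9]
width: -0.0001
now [451.4  19.9  68.6] yaw 169.4 F [-2.3  1.2  1.9] q [-0.6   0.42  0.56  2.24 -0.48  0.6   1.7 ] t 10.275
phot -0.0756 0.0008
```

```bash
python3 -m crank '[[[6,-1,0],0],[[6,-1,0],0],[[6,-1,0],0],[[4,-1,0],0]]'
python3 - <<'E'
from w import *
p,_=show(); print("phot",((p[:2]-O)@X).round(4),((p[:2]-O)@Y).round(4))
E
```

```text
t: 10.78
eef_pos: [0.4754, 0.0156, 0.0686]
orientation: [0.092, 0.995, 0.024, -0.004]
contact_force: [-2.9, 2.3, 0.1]
width: 0.0001
now [475.4  15.6  68.6] yaw 169.4 F [-2.9  2.3  0.1] q [-0.58  0.45  0.55  2.18 -0.49  0.63  1.72] t 10.775
phot -0.0513 0.0007
```

Close to home; slow rows now until the buffer force shows.

```bash
for r in 1 ; do python3 -m crank '[[[2,0,0],0],[[2,0,0],0]]'; done
python3 - <<'E'
from w import *
p,_=show(); print("phot",((p[:2]-O)@X).round(4),((p[:2]-O)@Y).round(4))
E
```

```text
t: 11.02
eef_pos: [0.4784, 0.0152, 0.0684]
orientation: [0.093, 0.995, 0.024, -0.005]
contact_force: [-8.1, 1.1, 5.9]
width: -0.0002
now [478.4  15.2  68.4] yaw 169.4 F [-8.1  1.1  5.9] q [-0.57  0.45  0.55  2.17 -0.49  0.63  1.72] t 11.025
phot -0.0482 0.0008
```

```bash
python3 -m crank '[[[2,0,0],0],[[2,0,0],0],[[0,0,0],0]]'
python3 - <<'E'
from w import *
p,_=show(); print("phot",((p[:2]-O)@X).round(4),((p[:2]-O)@Y).round(4))
E
```

```text
t: 11.4
eef_pos: [0.4782, 0.0153, 0.0679]
orientation: [0.093, 0.995, 0.024, -0.009]
contact_force: [-1.6, 2.3, 1.0]
width: -0.0001
now [478.2  15.3  67.9] yaw 169.4 F [-1.6  2.3  1. ] q [-0.57  0.46  0.55  2.17 -0.49  0.64  1.72] t 11.4
phot -0.0484 0.0008
```

```bash
python3 -m crank '[[[3,-1,0],0],[[3,0,0],0],[[-6,1,0],0],[[-12,2,0],0],[[-12,2,0],0],[[0,0,40],0],[[0,0,50],0],[[0,0,50],0]]'; python3 -m crank '[[[0,20,20],0],[[-5,40,20],0],[[0,20,0],0],[[0,0,0],0]]'
python3 - <<'E'
from w import *
show()
c=cap("wrist"); P=cloud(c); hsv=cv2.cvtColor(c["frame"],cv2.COLOR_RGB2HSV)
b=P[cv2.inRange(hsv,(100,130,60),(125,255,255))>0]; b=b[(b[:,2]>.05)&(np.linalg.norm(b[:,:2]-O,axis=1)<.12)]
print("w px",np.percentile((b[:,:2]-O)@X,[2,20,50,80,98]).round(4))
cv2.imwrite("pics/w6.png",cv2.resize(c["frame"],(768,576))[:,:,::-1])
E
python3 chk.py
```

```text
t: 12.4
eef_pos: [0.4457, 0.0191, 0.2081]
orientation: [0.093, 0.995, 0.023, -0.015]
contact_force: [-0.3, 0.9, -0.1]
width: -0.0002
t: 12.9
eef_pos: [0.4413, 0.1014, 0.2534]
orientation: [0.094, 0.995, 0.027, -0.01]
contact_force: [-0.9, -0.6, 0.3]
width: -0.0002
now [441.3 101.4 253.4] yaw 169.3 F [-0.9 -0.6  0.3] q [-0.96  0.07  0.69  2.07 -0.12  1.02  1.17] t 12.9
w px [-0.0382 -0.0378 -0.0374 -0.0338 -0.0128]
top plate 56 px [-0.0417 -0.0387 -0.0239] py [-0.0257  0.0205]
side knob 3 cam deg -179.0250419974515 0.08455508024074017
side plate 73 px [-0.0386 -0.0363 -0.0318] py [-0.0313  0.0262]
```

View pics/w6.png

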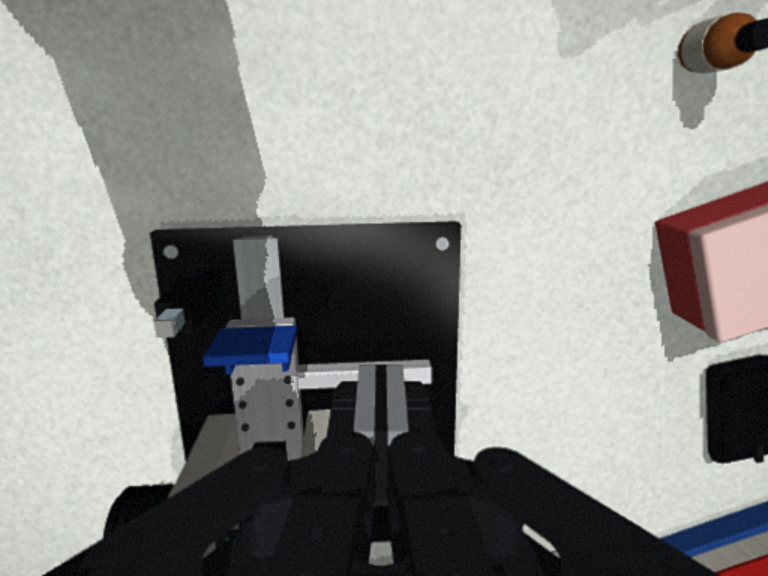

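The wrist view shows the carriage in the head: the plate is at (250,345), and its face has moved 46 mm from −84.3 to −38. Nothing touches the robot, so I'm handing in.

```bash
python3 -c "
from station import job; print(job.close_job())"
```

```text
the job is handed in; nothing more can be done
None
```

I pushed the cam lever clockwise by its knob with the closed fingertips. Only then did I push the carriage by its blue plate into the measuring head, after which I backed off and handed in the job at about 13 s.

- **Cam:** before I pushed the carriage, the top view put it at about 176° (low point is 180°). After the push, the side view gave about 181°, but from only 3 pixels, so treat that reading as weak.
- **Carriage:** the plate's rear face moved 46 mm between the two wrist-camera views, which is fully home. The last slow push also stalled against the buffer.
- **Forces:** the readings between moves stayed at about 10 N or less. I did not read the force during moves.
- **Not checked:**
  - The sample cuvette is out of sight inside the tunnel, so I could not confirm it stands upright. It was pushed slowly and never touched as far as I could see.
  - I did not re-measure the loose objects on the bench. The ones in the last view show no obvious change.
- **Readings that disagreed:** the side view's red mask picked up the orange cuvette as the knob in two checks, so I ignored those values. The tool also tilted by about 2 to 3° during the moves, with no visible effect.

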